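Pack the sample carrier and block the leftover bay

TASK

Pack the grey sample carrier for transport: stand each of the three sample cups upright in it, centred on the disc of its cap's colour (red, blue, white). Only when all three cups are in, fill the leftover bay with the wooden block, upright on the wooden square, so that nothing can shift. Do not tip over a cup or the block at any time.

Things in the scene. Friction and masses are not known exactly. Their poses are not given: they have to be found in the camera images.
- cup_red (a point): Centre (half-way up, on its axis) of the sample cup with the red screw cap: a white printed round cup 60 mm high, standing upright on the bench; body 43 mm in diameter up to 46 mm, above it the cap, 48 mm in diameter and 14 mm high. Loose, about 50 g. z up.
- cup_blue (a point): Centre (half-way up, on its axis) of the sample cup with the blue screw cap: a white printed round cup 60 mm high, standing upright on the bench; body 43 mm in diameter up to 46 mm, above it the cap, 48 mm in diameter and 14 mm high. Loose, about 50 g. z up.
- cup_white (a point): Centre (half-way up, on its axis) of the sample cup with the white screw cap: a white printed round cup 60 mm high, standing upright on the bench; body 43 mm in diameter up to 46 mm, above it the cap, 48 mm in diameter and 14 mm high. Loose, about 50 g. z up.
- block (a point): Centre (half-way up) of the loose block of dark brown wood, 52 mm along its x, 44 mm along its y, 58 mm high (z up); stands upright on the bench, about 80 g. It goes in last, its 52 mm side along the carrier's length.
- carrier: Low open grey tray, bright rim, fixed; 270 mm long (x), 84 mm wide (y) and 31 mm high over the rim. Inside 254 x 68 mm, no partitions, floor 4 mm above the bench. Origin: centre of underside, z up. Four bays 62 mm apart along its x (at -93, -31, 31, 93 mm) hold three discs and a wooden square, in any order. Hold things by their upper 20 mm, fingers closing along the tray's y, to stay above the rim.
- spot_red (a point): Centre of the upper face of the flat round red disc, 54 mm in diameter and 2 mm thick, fixed on the carrier's floor: the place of the cup with the red cap. z up.
- spot_blue (a point): Centre of the upper face of the flat round blue disc, 54 mm in diameter and 2 mm thick, fixed on the carrier's floor: the place of the cup with the blue cap. z up.
- spot_white (a point): Centre of the upper face of the flat round white disc, 54 mm in diameter and 2 mm thick, fixed on the carrier's floor: the place of the cup with the white cap. z up.
- spot_block (a point): Centre of the upper face of the flat dark brown wooden square, 54 mm by 50 mm and 2 mm thick, fixed on the carrier's floor: the leftover bay, the place of the wooden block. z up, x along the carrier's length.
There are look-alikes about, which are no part of the job. Of the things shaped like the part that bears spot_white, the white one is meant.

How it is judged:
On the way, in this order (a step that is already met when the one before it is completed fails the run):
1. all three cups stand upright in the carrier on the discs of their cap colours (horizontal distance between cup_red and spot_red below 0.012 m and z of cup_red in the frame of spot_red between 0.024 and 0.036 m and angle between each of cup_red, cup_blue, cup_white's own z axis and vertical below 0.12 rad and horizontal distance between cup_blue and spot_blue below 0.012 m and z of cup_blue in the frame of spot_blue between 0.024 and 0.036 m and horizontal distance between cup_white and spot_white below 0.012 m and z of cup_white in the frame of spot_white between 0.024 and 0.036 m), for 0.2 s.
2. then the wooden block stands in the leftover bay on the wooden square (horizontal distance between block and spot_block below 0.012 m and z of block in the frame of spot_block between 0.023 and 0.035 m and angle between block's own z axis and vertical below 0.12 rad), for 0.2 s.
At the end, for the whole second after the job is handed in: Each cup stands upright (within 7 degrees) on the disc of its cap's colour and the block on the wooden square, all resting on them with centres within 12 mm of theirs, released and at rest (all of step 1 and all of step 2 and linear speed of each of cup_red_body, cup_blue_body, cup_white_body, block_body below 0.02 m/s); the robot touches nothing.
It fails at once if a cup or the block tipped over (more than 45 degrees) (angle between any of cup_red, cup_blue, cup_white, block's own z axis and vertical above 0.79 rad).
It also fails if it takes over 112 s, if anything falls off the work surface, if the arm or the gripper's body presses on something with over 40 N, if the wrist force passes 120 N, or if a joint passes its speed limit or range.

ROBOT

A 7-joint arm with a two-finger parallel gripper is mounted at the origin on a cart in front of the work surface, level with it; the furniture and walls round the work are solid. World frame = base frame: x ahead of the robot, y to its left, z up, the work surface at z = 0. Lengths are in m, angles in rad, forces in N, time in s.
With the tool pointing down it reaches from about 0.4 to 0.85 m from the base axis. Payload 10.4 kg.
Tool frame: the origin (TCP) lies midway between the tips of the shut fingers; the grasp point (between the pads) lies 19 mm behind it; z points along the fingers, y is the line along which they close (so a half turn about z gives the same grasp; the last joint's range is limited). The gripper opens to 87 mm and grips with 3 to 60 N. Pads are 19 mm wide; open, the fingers measure 117 mm over their backs; the gripper's body (75 mm by 190 mm) begins 51 mm behind the grasp point.
Start: joints at [-1.149, 0.332, -0.065, 1.46, 0.022, 1.35, -0.088], TCP at [0.269, 0.564, 0.223] pointing down, gripper open.
Joint ranges: [-2.6, 2.6], [-0.5, 2.12], [-1.47, 1.34], [0.16, 2.42], [-1.27, 4.41], [0.06, 2.06], [-2.6, 2.6]. Speed limits (rad/s): [2.22, 2.22, 2.79, 2.79, 3.14, 3.14, 3.14].

INTERFACE

Orientations are given as a unit quaternion [x, y, z, w].
In Python, from bench import r gives the robot as it stands.
- The arm moves only by the tool apply_moves, never from a script. Its argument "steps" is a list of rows, each a list of 7 numbers: the turn, a rotation vector about the tool's x, y, z in rad, then the shift along the tool's x, y, z in mm, then the opening, from -1 (shut) to 1 (fully open). In form: [[ax, ay, az, x, y, z, claw], ...]. A call has 1 to 20 rows; each row is the pose to reach, as a shift and turn from the pose commanded when the call began, along the tool's axes at that moment; what a row does not reach only later rows make up. A row lasts 1/12 s, in which the tool goes at most 41.7 mm and 7.16 degrees, less where a joint would pass 70% of its speed; a pose out of reach is approached as far as the arm can. A call with a gripper value outside its range is refused whole. The fingers move at their own pace and stop on an object; "force" is the grip in N (left out, the last holds). Time passes only in rows, so rows that repeat a pose let the fingers close. It gives the time, the measured TCP pose, the force, the opening and the grip force at its end, in the units of the state.
- r.read_state(): the state, without advancing time (a new reading comes with each control period).
- r.camera(name): name is "scene" or "top" or "wrist"; returns a dict with "pixels" (420x560x3 uint8, red, green, blue), "z_map" (420x560 float32, m along the optical axis (not along the pixel's ray), 0 where there is no reading), "fovy" (degrees; the focal length in pixels is half the picture's height over the tangent of half this angle, whatever the lens; pixels are square), "cx", "cy" (the principal point, pixels), "position" and "orientation" of the camera in the world. Camera axes: x right, y down, z forward; pixel columns grow to the right and rows downward; lengths in m; the calibration is good to about 2 mm. A picture is of the moment at which its call begins.
- r.close_job(): hands the job in; it is judged then, once.
The state is a dict: "time": time; "joint_positions": joint angles; "joint_vel": joint speeds; "joint_torque": joint torques, N m; "ee_pos": TCP position; "eef_rot": TCP orientation; "ft_force": force on the tool from outside, world axes, zero at the start; "torque": the same for the moment, N m; "width": finger opening in m; "grip_force": force on a finger pad.
Only numpy, scipy, OpenCV 4.12 (cv2) and the standard library are available. Lean on these libraries where they do the work, as an engineer would, in place of code of your own. Each camera call takes 0.05 s, during which the arm holds its last target. There are 200 camera calls.

## Working session

There is one attempt and no reset: what is moved stays moved. The work goes in short steps, Python scripts to look and compute and a tool call to move; the robot and the scene stay as the last step left them, time stands still between calls to the robot, and variables do not carry over. Pictures are saved under pics/ and viewed, at most 14 in all, crops included, and the job is handed in when it is done.

Besides the shell and the picture viewer there is one more tool, called after "Emit:" by a JSON object that holds its "fn" and its "kwargs". apply_moves: Moves the arm, as the interface text tells. Its arguments: {"type":"object","properties":{"steps":{"type":"array","items":{"type":"array","items":{"type":"number"}}},"force":{"type":"number"}},"required":["steps"]}

```bash
mkdir -p pics; cat > h.py <<'E'
import numpy as np,cv2
from scipy.spatial.transform import Rotation as R
from bench import r
def shot(n,f):
    c=r.camera(n); cv2.imwrite('pics/%s.png'%f,c['pixels'][:,:,::-1]); np.savez('pics/%s.npz'%f,**c); return c
def load(f): return dict(np.load('pics/%s.npz'%f))
def pt(c,u,v,z=None):
    """world point from pixel; by depth, or on plane height z"""
    f=210/np.tan(np.radians(float(c['fovy']))/2)
    d=np.array([(u-c['cx'])/f,(v-c['cy'])/f,1.]); Rm=R.from_quat(c['orientation']).as_matrix()
    if z is None: s=c['z_map'][int(round(v)),int(round(u))]
    else: s=(z-c['position'][2])/(Rm@d)[2]
    return c['position']+Rm@d*s
def grid(c):
    v,u=np.mgrid[0:420,0:560]; f=210/np.tan(np.radians(float(c['fovy']))/2)
    d=np.stack([(u-c['cx'])/f,(v-c['cy'])/f,np.ones(u.shape)],-1)*c['z_map'][...,None]
    return d@R.from_quat(c['orientation']).as_matrix().T+c['position']
E
python3 - <<'E'
from h import *
for n in('top','scene'):
    c=shot(n,n+'0'); print(n,c['position'],c['orientation'],c['fovy'],c['cx'],c['cy'])
s=r.read_state(); print(s['ee_pos'],s['eef_rot'],s['width'],s['time'],s['ft_force'])
E
```

```text
top [0.42944271 0.15831235 1.11290523] [ 0.71194688 -0.70099602  0.03187114 -0.02684113] 47.217993295228716 272.5925398907506 206.9539439172284
scene [-0.04540705 -0.57438006  0.53248954] [ 0.80177529 -0.28741125  0.17161852 -0.49507397] 45.47859704608049 273.4207946303747 214.58528464349794
[0.26877391 0.56387685 0.22183389] [ 2.20548183e-01  9.75375873e-01 -6.22860984e-04 -1.28368896e-04] 0.08728951563456404 0.1 [0.28743608 0.57756176 0.54893205]
```

View pics/top0.png

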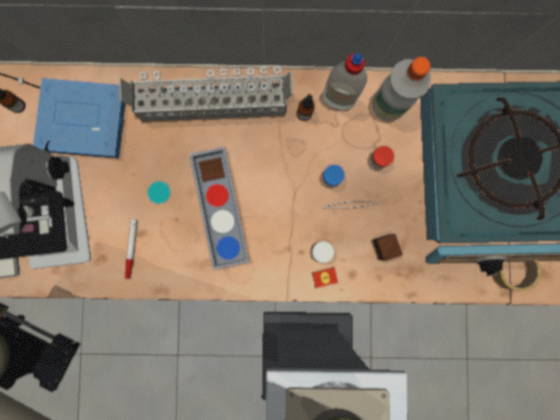

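View pics/scene0.png

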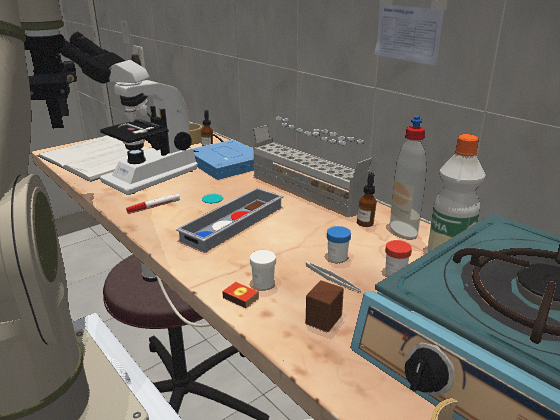

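```bash
python3 - <<'E'
from h import *
c=load('top0'); im=c['pixels']; G=grid(c)
cv2.imwrite('pics/crop0.png',cv2.resize(im[130:290,140:420],None,fx=2.85,fy=2.85,interpolation=cv2.INTER_CUBIC)[:,:,::-1])
hsv=cv2.cvtColor(im,cv2.COLOR_RGB2HSV)
def seg(name,u,v,tol=12):
    # region of height alike to seed, colour alike
    d=(np.linalg.norm(im.astype(float)-im[v,u].astype(float),axis=2)<60).astype(np.uint8)
    n,l,st,ce=cv2.connectedComponentsWithStats(d); k=l[v,u]; m=l==k
    z=np.median(G[m][:,2]); a=st[k]
    p=pt(c,*ce[k],z=z); print(name,ce[k].round(1),a[4],'box',a[:4],'z',z.round(4),'xyz',p.round(4))
    return m
for n,u,v in [('cupB',334,175),('cupR',383,157),('cupW',323,252),('block',386,244),('wood',212,168),('dR',217,196),('dW',222,221),('dB',228,247),('teal',159,192)]: m=seg(n,u,v)
for n,u,v in [('stove',435,170),('stovefront',440,252),('bottle1',356,62),('bottle2',420,68),('brown',307,105),('rack',200,100),('bluebox',80,120),('micro',30,170)]: print(n,G[v,u].round(3))
# tray rim points
z=G[...,2]; m=((z>0.022)&(z<0.04)); m[:, :185]=0; m[:,255:]=0; m[:145]=0; m[275:]=0
m=m.astype(np.uint8); n,l,st,ce=cv2.connectedComponentsWithStats(m); k=1+st[1:,4].argmax()
P=G[l==k][:,:2].astype(np.float32)*1000; print('tray',cv2.minAreaRect(P),len(P), st[k])
E
```

```text
cupB [333.4 174.8] 320 box [324 165  20  21] z 0.059 xyz [0.5908 0.0178 0.059 ]
cupR [383.3 155.6] 342 box [373 146  21  21] z 0.059 xyz [ 0.6358 -0.093   0.059 ]
cupW [323.2 251.8] 351 box [313 241  21  22] z 0.0593 xyz [0.4207 0.0395 0.0593]
block [387.  247.1] 573 box [372 234  30  27] z 0.0565 xyz [ 0.4331 -0.1009  0.0565]
wood [211.3 169.2] 467 box [199 157  26  25] z 0.0051 xyz [0.6075 0.295  0.0051]
dR [216.7 195. ] 378 box [206 185  22  21] z 0.0049 xyz [0.5474 0.2809 0.0049]
dW [222.2 221.1] 412 box [211 210  23  23] z 0.0048 xyz [0.4873 0.267  0.0048]
dB [227.6 247.4] 441 box [216 236  24  24] z 0.005 xyz [0.4269 0.2529 0.005 ]
teal [158.4 192. ] 366 box [148 182  22  21] z 0.0007 xyz [0.5527 0.4171 0.0007]
stove [ 0.596 -0.19   0.112]
stovefront [ 0.424 -0.199  0.11 ]
bottle1 [0.772 0.003 0.252]
bottle2 [ 0.765 -0.117  0.247]
brown [0.738 0.08  0.091]
rack [0.769 0.325 0.012]
bluebox [0.712 0.595 0.031]
micro [0.572 0.629 0.177]
tray ((518.5511474609375, 274.1450500488281), (269.9483642578125, 84.09051513671875), 13.146513938903809) 1105 [ 189  146   60  124 1105]
```

View pics/crop0.png

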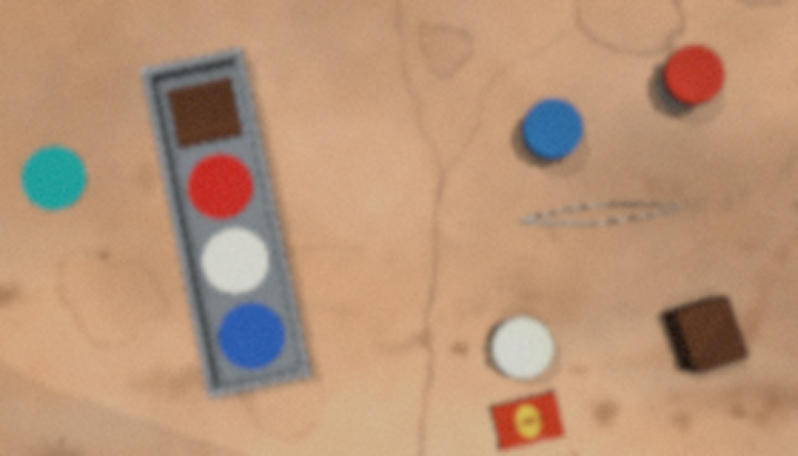

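```bash
cat >> h.py <<'E'
def plan(x,y,z,ang):
    """move in current tool axes to TCP x,y,z (m) with tool y at world angle ang (deg, mod 180), tool down"""
    s=r.read_state(); T=R.from_quat(s['eef_rot'])
    ty=T.as_matrix()[:,1]; cur=np.degrees(np.arctan2(ty[1],ty[0]))
    a=np.radians(((ang-cur)+90)%180-90)
    cands=[]
    m=np.array([[-np.sin(0),0,0]]) if 0 else None
    g=np.radians(cur)+a; yv=np.array([np.cos(g),np.sin(g),0]); zv=np.array([0,0,-1.]); D=R.from_matrix(np.stack([np.cross(yv,zv),yv,zv],1))
    rv=(T.inv()*D).as_rotvec(); d=T.inv().apply(np.array([x,y,z])-s['ee_pos'])*1000
    print('row',rv.round(4),d.round(1),'t',s['time'],'ang',round(cur,1))
E
python3 - <<'E'
from h import *
c=load('top0'); G=grid(c).reshape(-1,3)
H=G[(G[:,2]>0.075)&(G[:,0]>0.2)&(G[:,0]<.9)]
for n,x,y in [('B',.5908,.0178),('R',.6358,-.093),('W',.4207,.0395),('blk',.436,-.10),('tray1',.609,.295)]:
    o=[]
    for a in range(0,180,15):
        t=np.radians(a); d=H[:,:2]-[x,y]; p=d@[np.cos(t),np.sin(t)]; q=d@[-np.sin(t),np.cos(t)]
        o.append((a,int(1000*np.hypot(np.maximum(abs(p)-.095,0),np.maximum(abs(q)-.0375,0)).min())))
    print(n,o)
G=grid(c); m=(G[...,2]>.052)&(G[...,2]<.064); m[:230]=0;m[262:]=0;m[:,:365]=0;m[:,405:]=0
P=(G[m][:,:2]*1000).astype(np.float32); print(cv2.minAreaRect(P),len(P))
plan(.6358,-.093,.16,30)
E
```

```text
B [(0, 55), (15, 60), (30, 60), (45, 55), (60, 65), (75, 86), (90, 106), (105, 89), (120, 81), (135, 68), (150, 62), (165, 62)]
R [(0, 0), (15, 0), (30, 11), (45, 3), (60, 0), (75, 0), (90, 0), (105, 0), (120, 0), (135, 0), (150, 0), (165, 0)]
W [(0, 81), (15, 75), (30, 61), (45, 40), (60, 18), (75, 22), (90, 23), (105, 17), (120, 29), (135, 52), (150, 69), (165, 79)]
blk [(0, 54), (15, 47), (30, 34), (45, 14), (60, 0), (75, 0), (90, 0), (105, 0), (120, 0), (135, 0), (150, 14), (165, 31)]
tray1 [(0, 22), (15, 18), (30, 17), (45, 23), (60, 35), (75, 53), (90, 76), (105, 63), (120, 43), (135, 28), (150, 19), (165, 17)]
((434.6126708984375, -106.21102142333984), (51.9472770690918, 44.617095947265625), 19.018970489501953) 474
row [-1.200e-03  4.000e-04  6.024e-01] [-613.9 -435.    62.4] t 0.1 ang 64.5
```

```bash
python3 - <<'E'
from h import *
plan(.59,-.06,.2,30)
E
```

```text
row [-1.200e-03  4.000e-04  6.024e-01] [-558.4 -425.    22.4] t 0.1 ang 64.5
```

Emit:
{"fn": "apply_moves", "kwargs": {"steps": [[0, 0, 0.6, -558, -425, 22, 1], [0, 0, 0.6, -558, -425, 22, 1], [0, 0, 0.6, -558, -425, 22, 1], [0, 0, 0.6, -558, -425, 22, 1], [0, 0, 0.6, -558, -425, 22, 1], [0, 0, 0.6, -558, -425, 22, 1], [0, 0, 0.6, -558, -425, 22, 1], [0, 0, 0.6, -558, -425, 22, 1], [0, 0, 0.6, -558, -425, 22, 1], [0, 0, 0.6, -558, -425, 22, 1], [0, 0, 0.6, -558, -425, 22, 1], [0, 0, 0.6, -558, -425, 22, 1], [0, 0, 0.6, -558, -425, 22, 1], [0, 0, 0.6, -558, -425, 22, 1], [0, 0, 0.6, -558, -425, 22, 1], [0, 0, 0.6, -558, -425, 22, 1], [0, 0, 0.6, -558, -425, 22, 1], [0, 0, 0.6, -558, -425, 22, 1], [0, 0, 0.6, -558, -425, 22, 1], [0, 0, 0.6, -558, -425, 22, 1]]}}

```text
time: 1.77
ee_pos: [0.5895, -0.0589, 0.2]
eef_rot: [0.499, 0.867, -0.0, -0.001]
ft_force: [0.3, 0.4, -0.7]
width: 0.0873
grip_force: 0.0
```

```bash
python3 - <<'E'
from h import *
c=shot('wrist','w1')
G=grid(c); hsv=cv2.cvtColor(c['pixels'],cv2.COLOR_RGB2HSV)
m=(G[...,2]>.05)&(G[...,2]<.068)&(abs(G[...,0]-.636)<.04)&(abs(G[...,1]+.093)<.04)&(hsv[...,1]>120)
P=G[m]; print(len(P)); 
if len(P)>20: print(cv2.minEnclosingCircle((P[:,:2]*1000).astype(np.float32)),np.median(P[:,2]))
plan(.636,-.093,.12,30)
s=r.read_state(); print(s['ee_pos'],s['eef_rot'],s['joint_positions'],s['width'])
E
```

```text
1301
((634.6122436523438, -93.60249328613281), 23.698339462280273) 0.06039526583209648
row [-0.0002 -0.0011  0.004 ] [-53.7  22.6  80.1] t 1.8167 ang 30.2
[ 0.58944688 -0.05805403  0.20019716] [ 4.98247744e-01  8.67034537e-01  1.66224091e-04 -5.19797707e-04] [-0.39606048  0.28953838  0.50917537  1.60752681 -0.14640768  1.28334075
  0.66476388] 0.08731342444869461
```

View pics/w1.png

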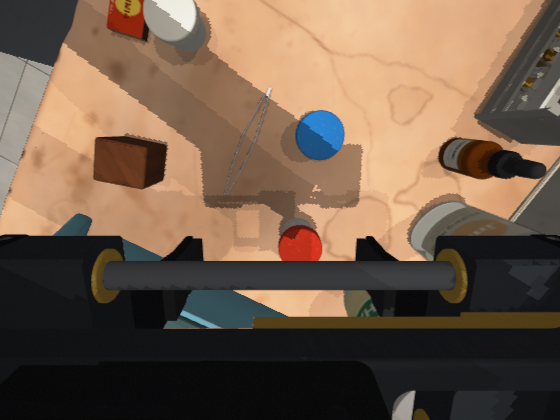

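Emit:
{"fn": "apply_moves", "kwargs": {"steps": [[0, 0, 0, -53.6, 21.5, 20, 1], [0, 0, 0, -53.6, 21.5, 60, 1], [0, 0, 0, -53.6, 21.5, 90, 1], [0, 0, 0, -53.6, 21.5, 120, 1], [0, 0, 0, -53.6, 21.5, 145, 1], [0, 0, 0, -53.6, 21.5, 163, 1], [0, 0, 0, -53.6, 21.5, 163, 1], [0, 0, 0, -53.6, 21.5, 163, 1]]}}

```text
time: 2.48
ee_pos: [0.6348, -0.0934, 0.0373]
eef_rot: [0.498, 0.867, -0.0, -0.001]
ft_force: [0.4, 0.8, 1.0]
width: 0.0872
grip_force: 0.0
```

Emit:
{"fn": "apply_moves", "kwargs": {"steps": [[0, 0, 0, 0, 0, 0, -1], [0, 0, 0, 0, 0, 0, -1], [0, 0, 0, 0, 0, 0, -1], [0, 0, 0, 0, 0, 0, -1], [0, 0, 0, 0, 0, 0, -1], [0, 0, 0, 0, 0, 0, -1], [0, 0, 0, 0, 0, 0, -1], [0, 0, 0, 0, 0, 0, -1], [0, 0, 0, 0, 0, 0, -1], [0, 0, 0, 0, 0, 0, -1], [0, 0, 0, 0, 0, -20, -1], [0, 0, 0, 0, 0, -40, -1], [0, 0, 0, 0, 0, -70, -1], [0, 0, 0, 0, 0, -100, -1], [0, 0, 0, 0, 0, -120, -1], [0, 0, 0, 0, 0, -120, -1]], "force": 15}}

```text
time: 3.82
ee_pos: [0.6374, -0.0957, 0.1624]
eef_rot: [0.499, 0.867, 0.002, 0.003]
ft_force: [0.8, -1.0, 0.4]
width: 0.0477
grip_force: 15.0
```

```bash
python3 - <<'E'
from h import *
plan(.5488,.2812,.16,103.15)
E
```

```text
row [ 0.0027  0.0067 -1.2746] [370.5 112.5   1.7] t 3.8167 ang 30.1
```

Emit:
{"fn": "apply_moves", "kwargs": {"steps": [[0, 0, -1.273, 370, 112.5, 0, -1], [0, 0, -1.273, 370, 112.5, 0, -1], [0, 0, -1.273, 370, 112.5, 0, -1], [0, 0, -1.273, 370, 112.5, 0, -1], [0, 0, -1.273, 370, 112.5, 0, -1], [0, 0, -1.273, 370, 112.5, 0, -1], [0, 0, -1.273, 370, 112.5, 0, -1], [0, 0, -1.273, 370, 112.5, 0, -1], [0, 0, -1.273, 370, 112.5, 0, -1], [0, 0, -1.273, 370, 112.5, 0, -1], [0, 0, -1.273, 370, 112.5, 0, -1], [0, 0, -1.273, 370, 112.5, 0, -1], [0, 0, -1.273, 370, 112.5, 0, -1], [0, 0, -1.273, 370, 112.5, 0, -1], [0, 0, -1.273, 370, 112.5, 0, -1]]}}

```text
time: 5.07
ee_pos: [0.5473, 0.28, 0.1575]
eef_rot: [-0.112, 0.994, -0.0, 0.0]
ft_force: [-1.0, -0.0, -1.3]
width: 0.0478
grip_force: 15.0
```

```bash
python3 - <<'E'
from h import *
plan(.5488,.2812,.05,103.15)
shot('wrist','w2'); s=r.read_state(); print(s['ee_pos'],s['joint_positions'])
E
```

```text
row [-0.0003  0.     -0.0048] [ -1.7   0.9 107.5] t 5.0667 ang 102.9
[0.54720803 0.28025019 0.15754472] [-0.67349801  0.34929016  0.15744584  1.58369178 -0.05710533  1.21311888
  1.29076094]
```

View pics/w2.png

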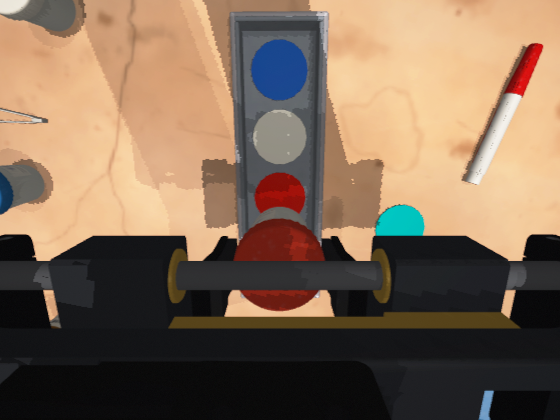

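```bash
python3 - <<'E'
from h import *
c=load('w2')
for n,u,v in [('blue',279,70),('white',279,137)]:
    im=c['pixels'].astype(float); d=(np.linalg.norm(im-im[v,u],axis=2)<70).astype(np.uint8); d[:,:245]=0; d[:,312:]=0
    l=cv2.connectedComponentsWithStats(d); k=l[1][v,u]; print(n,l[3][k],l[2][k],pt(c,*l[3][k],z=.006).round(4))
E
```

```text
blue [278.91073365  69.37838815] [ 251   39   57   62 2767] [0.4251 0.2524 0.006 ]
white [275.878125   123.34460227] [ 245   55   64  109 3520] [0.474  0.2605 0.006 ]
```

Emit:
{"fn": "apply_moves", "kwargs": {"steps": [[0, 0, -0.004, -1, 0.6, 30, -1], [0, 0, -0.004, -1, 0.6, 60, -1], [0, 0, -0.004, -1, 0.6, 85, -1], [0, 0, -0.004, -1, 0.6, 100, -1], [0, 0, -0.004, -1, 0.6, 107, -1], [0, 0, -0.004, -1, 0.6, 111, -1], [0, 0, -0.004, -1, 0.6, 113.5, -1], [0, 0, -0.004, -1, 0.6, 113.5, -1], [0, 0, -0.004, -1, 0.6, 113.5, -1]]}}

```text
time: 5.87
ee_pos: [0.5483, 0.2825, 0.0452]
eef_rot: [-0.116, 0.993, 0.0, 0.001]
ft_force: [-0.9, -0.4, 0.1]
width: 0.0475
grip_force: 15.0
```

Emit:
{"fn": "apply_moves", "kwargs": {"steps": [[0, 0, 0, 0, -1.2, 1, -1], [0, 0, 0, 0, -1.2, 2, -1], [0, 0, 0, 0, -1.2, 2, -1], [0, 0, 0, 0, -1.2, 2, -1]]}}

```text
time: 6.2
ee_pos: [0.5488, 0.2814, 0.0435]
eef_rot: [-0.116, 0.993, 0.001, 0.001]
ft_force: [-0.4, -0.5, 6.1]
width: 0.0478
grip_force: 15.0
```

Contact (6 N). Release and rise.

Emit:
{"fn": "apply_moves", "kwargs": {"steps": [[0, 0, 0, 0, 0, -0.5, 1], [0, 0, 0, 0, 0, -0.5, 1], [0, 0, 0, 0, 0, -0.5, 1], [0, 0, 0, 0, 0, -0.5, 1], [0, 0, 0, 0, 0, -0.5, 1], [0, 0, 0, 0, 0, -0.5, 1], [0, 0, 0, 0, 0, -30, 1], [0, 0, 0, 0, 0, -60, 1], [0, 0, 0, 0, 0, -90, 1], [0, 0, 0, 0, 0, -120, 1], [0, 0, 0, 0, 0, -120, 1]]}}

```text
time: 7.12
ee_pos: [0.5506, 0.2823, 0.1687]
eef_rot: [-0.116, 0.993, 0.002, 0.004]
ft_force: [1.1, 0.6, 1.0]
width: 0.0873
grip_force: 0.0
```

```bash
python3 - <<'E'
from h import *
plan(.5908,.0178,.16,90)
c=shot('top','t1'); G=grid(c)
E
```

```text
row [0.0041 0.0083 0.2319] [  21.7 -266.7    7.7] t 7.1167 ang 103.3
```

Emit:
{"fn": "apply_moves", "kwargs": {"steps": [[0, 0, 0, 22, -267, 8, 1], [0, 0, 0, 22, -267, 8, 1], [0, 0, 0, 22, -267, 8, 1], [0, 0, 0, 22, -267, 8, 1], [0, 0, 0, 22, -267, 8, 1], [0, 0, 0, 22, -267, 8, 1], [0, 0, 0, 22, -267, 8, 1], [0, 0, 0, 22, -267, 8, 1], [0, 0, 0, 22, -267, 8, 1], [0, 0, 0, 22, -267, 8, 1], [0, 0, 0, 22, -267, 40, 1], [0, 0, 0, 22, -267, 80, 1], [0, 0, 0, 22, -267, 110, 1], [0, 0, 0, 22, -267, 130, 1], [0, 0, 0, 22, -267, 130, 1]]}}

```text
time: 8.42
ee_pos: [0.5844, 0.0181, 0.0272]
eef_rot: [-0.117, 0.993, 0.0, -0.004]
ft_force: [-0.6, -0.2, -0.0]
width: 0.0872
grip_force: 0.0
```

Emit:
{"fn": "apply_moves", "kwargs": {"steps": [[0, 0, 0, -5.5, 0, -10, 1], [0, 0, 0, -5.5, 0, -10, 1], [0, 0, 0, -5.5, 0, -10, 1]]}}

```text
time: 8.67
ee_pos: [0.5956, 0.0183, 0.0449]
eef_rot: [-0.116, 0.993, 0.0, 0.002]
ft_force: [-0.1, 0.4, 0.9]
width: 0.087
grip_force: 0.0
```

```bash
python3 - <<'E'
from h import *
plan(.590,.0175,.037,103.15)
E
```

```text
row [-0.0002  0.0048  0.0037] [5.6 0.5 7.9] t 8.6667 ang 103.4
```

Emit:
{"fn": "apply_moves", "kwargs": {"steps": [[0, 0, 0, 0, 0, 0, 1], [0, 0, 0, 0, 0, 0, 1], [0, 0, 0, 0, 0, 0, 1], [0, 0, 0, 0, 0, 0, 1]]}}

```text
time: 9.0
ee_pos: [0.5933, 0.0174, 0.0423]
eef_rot: [-0.116, 0.993, 0.0, 0.0]
ft_force: [-0.9, 0.4, -0.9]
width: 0.087
grip_force: 0.0
```

Emit:
{"fn": "apply_moves", "kwargs": {"steps": [[0, 0, 0, 3.2, 0.8, 5, 1], [0, 0, 0, 3.2, 0.8, 5, 1], [0, 0, 0, 3.2, 0.8, 5, 1], [0, 0, 0, 3.2, 0.8, 5, -1], [0, 0, 0, 3.2, 0.8, 5, -1], [0, 0, 0, 3.2, 0.8, 5, -1], [0, 0, 0, 3.2, 0.8, 5, -1], [0, 0, 0, 3.2, 0.8, 5, -1], [0, 0, 0, 3.2, 0.8, 5, -1], [0, 0, 0, 3.2, 0.8, 5, -1], [0, 0, 0, 3.2, 0.8, 5, -1], [0, 0, 0, 3.2, 0.8, 5, -1]], "force": 15}}

```text
time: 10.0
ee_pos: [0.59, 0.0174, 0.037]
eef_rot: [-0.116, 0.993, 0.0, 0.0]
ft_force: [-0.1, -0.1, 0.2]
width: 0.0474
grip_force: 15.0
```

Emit:
{"fn": "apply_moves", "kwargs": {"steps": [[0, 0, 0, 0, 0, -20, -1], [0, 0, 0, 0, 0, -60, -1], [0, 0, 0, 0, 0, -100, -1], [0, 0, 0, 0, 0, -120, -1], [0, 0, 0, 16, 40, -120, -1], [0, 0, 0, 32, 80, -120, -1], [0, 0, 0, 48, 120, -120, -1], [0, 0, 0, 64, 160, -120, -1], [0, 0, 0, 80, 200, -120, -1], [0, 0, 0, 94, 236, -120, -1], [0, 0, 0, 102, 256, -120, -1], [0, 0, 0, 106, 266, -120, -1], [0, 0, 0, 106, 266, -120, -1], [0, 0, 0, 106, 266, -120, -1], [0, 0, 0, 106, 266, -120, -1], [0, 0, 0, 106, 266, -120, -1]]}}

```text
time: 11.33
ee_pos: [0.4267, 0.2503, 0.157]
eef_rot: [-0.114, 0.993, -0.0, 0.0]
ft_force: [0.6, -0.8, -0.7]
width: 0.0479
grip_force: 15.0
```

```bash
python3 - <<'E'
from h import *
plan(.4265,.2527,.043,103.15)
E
```

```text
row [-0.0004  0.0001 -0.0001] [ -0.3   2.4 114. ] t 11.3333 ang 103.1
```

Emit:
{"fn": "apply_moves", "kwargs": {"steps": [[0, 0, 0, 0, 1.5, 30, -1], [0, 0, 0, 0, 1.5, 60, -1], [0, 0, 0, 0, 1.5, 85, -1], [0, 0, 0, 0, 1.5, 98, -1], [0, 0, 0, 0, 1.5, 106, -1], [0, 0, 0, 0, 1.5, 111, -1], [0, 0, 0, 0, 1.5, 112, -1], [0, 0, 0, 0, 1.5, 112, -1], [0, 0, 0, 0, 1.5, 112, -1], [0, 0, 0, 0, 1.5, 112, -1]]}}

```text
time: 12.17
ee_pos: [0.4259, 0.2537, 0.046]
eef_rot: [-0.116, 0.993, 0.0, 0.001]
ft_force: [-0.4, 0.5, 0.3]
width: 0.048
grip_force: 15.0
```

Emit:
{"fn": "apply_moves", "kwargs": {"steps": [[0, 0, 0, -0.4, -1, 1.5, -1], [0, 0, 0, -0.4, -1, 2.8, -1], [0, 0, 0, -0.4, -1, 2.8, -1], [0, 0, 0, -0.4, -1, 2.8, -1], [0, 0, 0, -0.4, -1, 2.8, 1], [0, 0, 0, -0.4, -1, 2.8, 1], [0, 0, 0, -0.4, -1, 2.8, 1], [0, 0, 0, -0.4, -1, 2.8, 1], [0, 0, 0, -0.4, -1, 2.8, 1], [0, 0, 0, -0.4, -1, 2.8, 1], [0, 0, 0, -0.4, -1, -30, 1], [0, 0, 0, -0.4, -1, -60, 1], [0, 0, 0, -0.4, -1, -90, 1], [0, 0, 0, -0.4, -1, -114, 1], [0, 0, 0, -0.4, -1, -114, 1], [0, 0, 0, -0.4, -1, -114, 1], [0, 0, 0, -0.4, -1, -114, 1]]}}

```text
time: 13.58
ee_pos: [0.4256, 0.2523, 0.1584]
eef_rot: [-0.116, 0.993, -0.0, -0.0]
ft_force: [0.1, 0.2, -0.3]
width: 0.0868
grip_force: 0.0
```

```bash
python3 - <<'E'
from h import *
plan(.420,.039,.16,103.15)
E
```

```text
row [-0.0002 -0.0006  0.0028] [  54.5 -206.3   -1.5] t 13.5833 ang 103.3
```

Emit:
{"fn": "apply_moves", "kwargs": {"steps": [[0, 0, 0, 10, -40, 0, 1], [0, 0, 0, 20, -80, 0, 1], [0, 0, 0, 30, -120, 0, 1], [0, 0, 0, 40, -160, 0, 1], [0, 0, 0, 50, -190, 0, 1], [0, 0, 0, 54.5, -206, 0, 1], [0, 0, 0, 54.5, -206, 0, 1], [0, 0, 0, 54.5, -206, 0, 1], [0, 0, 0, 54.5, -206, 0, 1]]}}

```text
time: 14.33
ee_pos: [0.4199, 0.0404, 0.1583]
eef_rot: [-0.116, 0.993, -0.0, -0.001]
ft_force: [0.6, -0.7, -0.1]
width: 0.0871
grip_force: 0.0
```

```bash
python3 - <<'E'
from h import *
plan(.420,.039,.037,103.15)
print(r.read_state()['joint_positions'])
c=load('top0'); G=grid(c).reshape(-1,3); H=G[(G[:,2]>0.075)&(G[:,0]>0.2)&(abs(G[:,1])<.17)&(G[:,0]<.5)]
print(len(H),H[np.argsort(-H[:,0])[:6]].round(3), H.min(0),H.max(0))
c=shot('scene','s2')
E
```

```text
row [ 0.0001 -0.0012  0.0036] [ 1.000e-01 -1.400e+00  1.213e+02] t 14.3333 ang 103.4
[-0.49517261 -0.08496641  0.2798525   2.06054455  0.02540255  1.16400581
  1.57757773]
988 [[0.429 0.158 1.113]
 [0.429 0.158 1.113]
 [0.429 0.158 1.113]
 [0.429 0.158 1.113]
 [0.429 0.158 1.113]
 [0.429 0.158 1.113]] [0.42944271 0.15831235 1.11290523] [0.42944271 0.15831235 1.11290523]
```

View pics/s2.png

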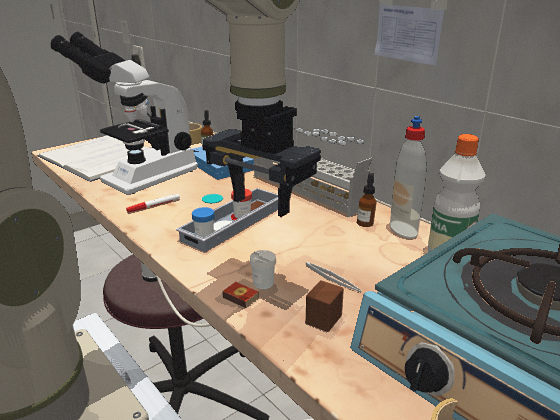

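Emit:
{"fn": "apply_moves", "kwargs": {"steps": [[0, 0, 0, 0, -1, 40, 1], [0, 0, 0, 0, -1, 75, 1], [0, 0, 0, 0, -1, 100, 1], [0, 0, 0, 0, -1, 115, 1], [0, 0, 0, 0, -1, 121, 1], [0, 0, 0, 0, -1, 121, 1], [0, 0, 0, 0, -1, 121, 1], [0, 0, 0, 0, -1, 121, 1], [0, 0, 0, 0, -1, 121, 1]]}}

```text
time: 15.13
ee_pos: [0.4214, 0.0389, 0.0391]
eef_rot: [-0.116, 0.993, 0.0, 0.001]
ft_force: [0.7, 0.9, 0.0]
width: 0.087
grip_force: 0.0
```

Emit:
{"fn": "apply_moves", "kwargs": {"steps": [[0, 0, 0, 1, 0, 2, 1], [0, 0, 0, 1, 0, 2, -1], [0, 0, 0, 1, 0, 2, -1], [0, 0, 0, 1, 0, 2, -1], [0, 0, 0, 1, 0, 2, -1], [0, 0, 0, 1, 0, 2, -1], [0, 0, 0, 1, 0, 2, -1], [0, 0, 0, 1, 0, 2, -1], [0, 0, 0, 1, 0, 2, -1], [0, 0, 0, 1, 0, 2, -1]], "force": 15}}

```text
time: 15.97
ee_pos: [0.4195, 0.0383, 0.036]
eef_rot: [-0.116, 0.993, 0.0, 0.0]
ft_force: [0.4, -0.4, -0.2]
width: 0.0481
grip_force: 15.0
```

Emit:
{"fn": "apply_moves", "kwargs": {"steps": [[0, 0, 0, 0, 0, -20, -1], [0, 0, 0, 0, 0, -60, -1], [0, 0, 0, 0, 0, -100, -1], [0, 0, 0, 0, 0, -124, -1], [0, 0, 0, -20, 35, -124, -1], [0, 0, 0, -40, 70, -124, -1], [0, 0, 0, -60, 105, -124, -1], [0, 0, 0, -80, 140, -124, -1], [0, 0, 0, -100, 175, -124, -1], [0, 0, 0, -112, 197, -124, -1], [0, 0, 0, -118.5, 207, -124, -1], [0, 0, 0, -118.5, 207, -124, -1], [0, 0, 0, -118.5, 207, -124, -1], [0, 0, 0, -118.5, 207, -124, -1], [0, 0, 0, -118.5, 207, -124, -1]]}}

```text
time: 17.22
ee_pos: [0.4874, 0.2652, 0.1602]
eef_rot: [-0.115, 0.993, -0.0, 0.0]
ft_force: [-0.0, -0.1, -0.3]
width: 0.0477
grip_force: 15.0
```

```bash
python3 - <<'E'
from h import *
plan(.4878,.2668,.042,103.15)
E
```

```text
row [-0.0003  0.      0.0005] [ -0.8   1.5 118.2] t 17.2167 ang 103.2
```

Emit:
{"fn": "apply_moves", "kwargs": {"steps": [[0, 0, 0, -0.5, 1, 35, -1], [0, 0, 0, -0.5, 1, 65, -1], [0, 0, 0, -0.5, 1, 90, -1], [0, 0, 0, -0.5, 1, 104, -1], [0, 0, 0, -0.5, 1, 112, -1], [0, 0, 0, -0.5, 1, 115, -1], [0, 0, 0, -0.5, 1, 116, -1], [0, 0, 0, -0.5, 1, 116, -1], [0, 0, 0, -0.5, 1, 116, -1], [0, 0, 0, -0.5, 1, 116, -1]]}}

```text
time: 18.05
ee_pos: [0.488, 0.2684, 0.0451]
eef_rot: [-0.116, 0.993, 0.0, 0.001]
ft_force: [-1.0, 1.0, 0.1]
width: 0.0471
grip_force: 15.0
```

Emit:
{"fn": "apply_moves", "kwargs": {"steps": [[0, 0, 0, 0, -1.2, 1.5, -1], [0, 0, 0, 0, -1.2, 3, -1], [0, 0, 0, 0, -1.2, 3, -1], [0, 0, 0, 0, -1.2, 3, -1], [0, 0, 0, 0, -1.2, 3, 1], [0, 0, 0, 0, -1.2, 3, 1], [0, 0, 0, 0, -1.2, 3, 1], [0, 0, 0, 0, -1.2, 3, 1], [0, 0, 0, 0, -1.2, 3, 1], [0, 0, 0, 0, -1.2, 3, 1], [0, 0, 0, 0, -1.2, -30, 1], [0, 0, 0, 0, -1.2, -60, 1], [0, 0, 0, 0, -1.2, -90, 1], [0, 0, 0, 0, -1.2, -120, 1], [0, 0, 0, 0, -1.2, -120, 1], [0, 0, 0, 0, -1.2, -120, 1]]}}

```text
time: 19.38
ee_pos: [0.4887, 0.2675, 0.1658]
eef_rot: [-0.116, 0.993, 0.001, 0.002]
ft_force: [-0.4, -0.6, -0.4]
width: 0.0868
grip_force: 0.0
```

```bash
python3 - <<'E'
from h import *
plan(.4346,-.1062,.16,19)
c=load('top0'); G=grid(c)
for u in(405,412,418,422,424,426,428,432): print(u,G[247,u].round(3))
E
```

```text
row [0.0037 0.0017 1.4713] [ 138.6 -351.2    4.8] t 19.3833 ang 103.3
405 [ 0.434 -0.157 -0.001]
412 [ 0.434 -0.173 -0.001]
418 [ 0.435 -0.186  0.001]
422 [ 0.435 -0.196 -0.001]
424 [ 0.435 -0.201 -0.001]
426 [ 0.435 -0.206 -0.001]
428 [ 0.435 -0.209  0.003]
432 [ 0.435 -0.219  0.001]
```

Emit:
{"fn": "apply_moves", "kwargs": {"steps": [[0, 0, 0.12, 14, -35, 2, 1], [0, 0, 0.24, 28, -70, 4, 1], [0, 0, 0.36, 42, -105, 4, 1], [0, 0, 0.48, 56, -140, 4, 1], [0, 0, 0.6, 70, -175, 4, 1], [0, 0, 0.72, 82, -207, 4, 1], [0, 0, 0.84, 94, -238, 4, 1], [0, 0, 0.96, 106, -269, 4, 1], [0, 0, 1.08, 117, -296, 4, 1], [0, 0, 1.2, 126, -320, 4, 1], [0, 0, 1.32, 133, -338, 4, 1], [0, 0, 1.42, 138, -350, 4, 1], [0, 0, 1.471, 138.6, -351, 4, 1], [0, 0, 1.471, 138.6, -351, 4, 1], [0, 0, 1.471, 138.6, -351, 4, 1], [0, 0, 1.471, 138.6, -351, 4, 1]]}}

```text
time: 20.72
ee_pos: [0.4334, -0.106, 0.1594]
eef_rot: [0.579, 0.815, -0.0, -0.0]
ft_force: [0.0, 0.5, 1.5]
width: 0.0867
grip_force: 0.0
```

```bash
python3 - <<'E'
from h import *
c=shot('wrist','w3'); plan(.4346,-.1062,.03,19)
G=grid(c); m=(G[...,2]>.05)&(G[...,2]<.066)&(abs(G[...,0]-.435)<.05)&(abs(G[...,1]+.106)<.05)&(c['z_map']>0)
P=(G[m][:,:2]*1000).astype(np.float32); print(len(P),cv2.minAreaRect(P))
c=shot('top','t2'); im=c['pixels']; cv2.imwrite('pics/t2c.png',cv2.resize(im[140:280,180:270],None,fx=4,fy=4,interpolation=cv2.INTER_CUBIC)[:,:,::-1])
for n,u,v in [('R',216,194),('W',222,221),('B',228,247)]:
    G=grid(c); s=None
    i=(G[...,2]>.055)&(G[...,2]<.075); 
    k=cv2.connectedComponentsWithStats(i.astype(np.uint8)); 
for q in range(1,k[0]):
    if 200<k[2][q][4]<500: z=np.median(G[k[1]==q][:,2]); print(k[3][q].round(1),z.round(4),pt(c,*k[3][q],z=z).round(4))
E
```

```text
row [-0.0007 -0.0003  0.0032] [ -0.6   1.1 129.6] t 20.7667 ang 19.2
2749 ((432.09710693359375, -107.02020263671875), (52.05870056152344, 44.300296783447266), 18.672847747802734)
[492.4  57.9] 0.0653 [ 0.8617 -0.3387  0.0653]
[427.8 156.4] 0.0652 [ 0.6344 -0.1902  0.0652]
[213.6 191.4] 0.0649 [0.549  0.2813 0.0649]
[219.4 218.2] 0.0651 [0.4902 0.2673 0.0651]
[387.5 246.8] 0.0575 [ 0.4337 -0.1019  0.0575]
[225.3 246.4] 0.0651 [0.4291 0.2528 0.0651]
```

View pics/w3.png

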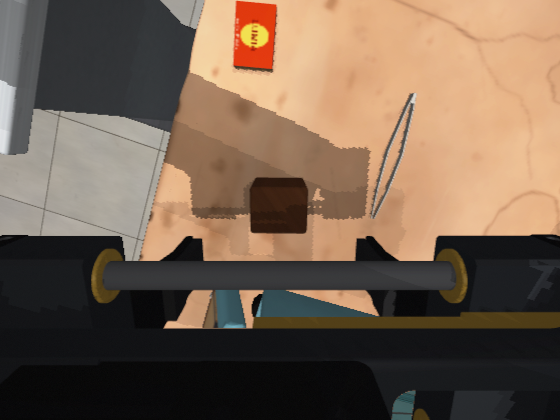

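View pics/t2c.png

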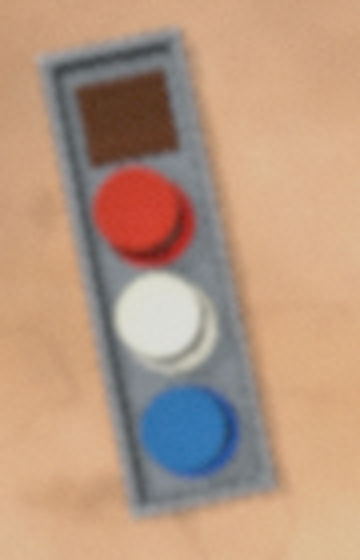

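Emit:
{"fn": "apply_moves", "kwargs": {"steps": [[0, 0, 0, -0.4, -0.8, 40, 1], [0, 0, 0, -0.4, -0.8, 75, 1], [0, 0, 0, -0.4, -0.8, 100, 1], [0, 0, 0, -0.4, -0.8, 118, 1], [0, 0, 0, -0.4, -0.8, 127, 1], [0, 0, 0, -0.4, -0.8, 127, 1], [0, 0, 0, -0.4, -0.8, 127, 1], [0, 0, 0, -0.4, -0.8, 127, 1], [0, 0, 0, -0.4, -0.8, 127, -1], [0, 0, 0, -0.4, -0.8, 127, -1], [0, 0, 0, -0.4, -0.8, 127, -1], [0, 0, 0, -0.4, -0.8, 127, -1], [0, 0, 0, -0.4, -0.8, 127, -1], [0, 0, 0, -0.4, -0.8, 127, -1], [0, 0, 0, -0.4, -0.8, 127, -1], [0, 0, 0, -0.4, -0.8, 127, -1]], "force": 20}}

```text
time: 22.15
ee_pos: [0.433, -0.1072, 0.0331]
eef_rot: [0.581, 0.814, 0.0, -0.0]
ft_force: [-0.5, 0.5, 1.9]
width: 0.0515
grip_force: 20.0
```

```bash
python3 - <<'E'
from h import *
plan(.5,.08,.09,13.15)
E
```

```text
row [ 0.000e+00 -1.000e-04  1.025e-01] [155.1 124.4 -56.9] t 22.15 ang 19.0
```

Emit:
{"fn": "apply_moves", "kwargs": {"steps": [[0, 0, 0, 0, 0, -20, -1], [0, 0, 0, 0, 0, -45, -1], [0, 0, 0, 0, 0, -60, -1], [0, 0, 0.05, 25, 20, -60, -1], [0, 0, 0.1, 50, 40, -60, -1], [0, 0, 0.1025, 75, 60, -60, -1], [0, 0, 0.1025, 100, 80, -60, -1], [0, 0, 0.1025, 125, 100, -60, -1], [0, 0, 0.1025, 145, 116, -60, -1], [0, 0, 0.1025, 155, 124, -60, -1], [0, 0, 0.1025, 155, 124, -60, -1], [0, 0, 0.1025, 155, 124, -60, -1], [0, 0, 0.1025, 155, 124, -40, -1], [0, 0, 0.1025, 155, 124, -20, -1], [0, 0, 0.1025, 155, 124, -8, -1], [0, 0, 0.1025, 155, 124, -4, -1], [0, 0, 0.1025, 155, 124, -4, -1], [0, 0, 0.1025, 155, 124, -4, -1], [0, 0, 0.1025, 155, 124, -4, -1]]}}

```text
time: 23.73
ee_pos: [0.5003, 0.0793, 0.038]
eef_rot: [0.622, 0.783, 0.001, 0.0]
ft_force: [-0.5, 0.2, -0.2]
width: 0.0519
grip_force: 20.0
```

Lower 5 mm, release, rise and turn to 103°.

Emit:
{"fn": "apply_moves", "kwargs": {"steps": [[0, 0, 0, 0, 0, 2, -1], [0, 0, 0, 0, 0, 4, -1], [0, 0, 0, 0, 0, 5, -1], [0, 0, 0, 0, 0, 5, -1], [0, 0, 0, 0, 0, 5, -1], [0, 0, 0, 0, 0, 5, 1], [0, 0, 0, 0, 0, 5, 1], [0, 0, 0, 0, 0, 5, 1], [0, 0, 0, 0, 0, 5, 1], [0, 0, 0, 0, 0, 5, 1], [0, 0, 0, 0, 0, 5, 1], [0, 0, 0, 0, 0, -30, 1], [0, 0, 0, 0, 0, -60, 1], [0, 0, 0, 0, 0, -90, 1], [0, 0, 0, 0, 0, -110, 1], [0, 0, 0, 0, 0, -110, 1], [0, 0, 0, 0, 0, -110, 1]]}}

```text
time: 25.15
ee_pos: [0.5004, 0.08, 0.148]
eef_rot: [0.621, 0.783, 0.001, 0.001]
ft_force: [0.4, 0.1, -1.1]
width: 0.0869
grip_force: 0.0
```

```bash
python3 - <<'E'
from h import *
plan(.5003,.0793,.14,103.1)
E
```

```text
row [ 2.3000e-03  1.4000e-03 -1.5698e+00] [-0.7 -0.2  8. ] t 25.15 ang 13.2
```

Emit:
{"fn": "apply_moves", "kwargs": {"steps": [[0, 0, -0.12, 0, 0, 0, 1], [0, 0, -0.24, 0, 0, 0, 1], [0, 0, -0.36, 0, 0, 0, 1], [0, 0, -0.48, 0, 0, 0, 1], [0, 0, -0.6, 0, 0, 0, 1], [0, 0, -0.72, 0, 0, 0, 1], [0, 0, -0.84, 0, 0, 0, 1], [0, 0, -0.96, 0, 0, 0, 1], [0, 0, -1.08, 0, 0, 0, 1], [0, 0, -1.2, 0, 0, 0, 1], [0, 0, -1.32, 0, 0, 0, 1], [0, 0, -1.44, 0, 0, 0, 1], [0, 0, -1.57, 0, 0, 0, 1], [0, 0, -1.57, 0, 0, 0, 1], [0, 0, -1.57, 0, 0, 0, 1], [0, 0, -1.57, 0, 0, 0, 1], [0, 0, -1.57, 0, 0, 0, 1]]}}

```text
time: 26.57
ee_pos: [0.4995, 0.0797, 0.1466]
eef_rot: [-0.113, 0.994, -0.0, -0.0]
ft_force: [-0.0, -0.1, 0.1]
width: 0.0872
grip_force: 0.0
```

```bash
python3 - <<'E'
from h import *
c=shot('wrist','w4')
G=grid(c); m=(G[...,2]>.05)&(G[...,2]<.066)&(abs(G[...,0]-.5)<.05)&(abs(G[...,1]-.08)<.05)&(c['z_map']>0)
P=(G[m][:,:2]*1000).astype(np.float32); print(len(P),cv2.minAreaRect(P))
plan(.5003,.0793,.033,103.15)
E
```

```text
2986 ((499.05419921875, 79.51377868652344), (51.64772033691406, 43.9486198425293), 12.539114952087402)
row [ 0.     -0.0004 -0.0031] [ -0.7  -0.6 113.8] t 26.6167 ang 103.0
```

Emit:
{"fn": "apply_moves", "kwargs": {"steps": [[0, 0, -0.003, 0, -0.3, 40, 1], [0, 0, -0.003, 0, -0.3, 70, 1], [0, 0, -0.003, 0, -0.3, 95, 1], [0, 0, -0.003, 0, -0.3, 108, 1], [0, 0, -0.003, 0, -0.3, 112, 1], [0, 0, -0.003, 0, -0.3, 112, 1], [0, 0, -0.003, 0, -0.3, 112, 1], [0, 0, -0.003, 0, -0.3, 112, 1], [0, 0, -0.003, 0, -0.3, 112, -1], [0, 0, -0.003, 0, -0.3, 112, -1], [0, 0, -0.003, 0, -0.3, 112, -1], [0, 0, -0.003, 0, -0.3, 112, -1], [0, 0, -0.003, 0, -0.3, 112, -1], [0, 0, -0.003, 0, -0.3, 112, -1], [0, 0, -0.003, 0, -0.3, 112, -1], [0, 0, -0.003, 0, -0.3, 112, -1], [0, 0, -0.003, 0, -0.3, 112, -1]], "force": 20}}

```text
time: 28.03
ee_pos: [0.4998, 0.0795, 0.035]
eef_rot: [-0.116, 0.993, 0.0, -0.0]
ft_force: [-0.3, -0.5, 0.3]
width: 0.0438
grip_force: 20.0
```

```bash
python3 - <<'E'
from h import *
plan(.609,.295,.16,103.15)
E
```

```text
row [0.0001 0.     0.0023] [-155.8  184.7 -125. ] t 28.0333 ang 103.3
```

Emit:
{"fn": "apply_moves", "kwargs": {"steps": [[0, 0, 0.002, 0, 0, -20, -1], [0, 0, 0.002, 0, 0, -60, -1], [0, 0, 0.002, 0, 0, -100, -1], [0, 0, 0.002, 0, 0, -125, -1], [0, 0, 0.002, -25, 30, -125, -1], [0, 0, 0.002, -50, 60, -125, -1], [0, 0, 0.002, -75, 90, -125, -1], [0, 0, 0.002, -100, 120, -125, -1], [0, 0, 0.002, -125, 150, -125, -1], [0, 0, 0.002, -145, 174, -125, -1], [0, 0, 0.002, -156, 184.5, -125, -1], [0, 0, 0.002, -156, 184.5, -125, -1], [0, 0, 0.002, -156, 184.5, -125, -1], [0, 0, 0.002, -156, 184.5, -125, -1], [0, 0, 0.002, -156, 184.5, -125, -1]]}}

```text
time: 29.28
ee_pos: [0.6093, 0.2934, 0.1602]
eef_rot: [-0.114, 0.994, -0.0, -0.0]
ft_force: [-0.5, -0.3, -0.9]
width: 0.0441
grip_force: 20.0
```

```bash
python3 - <<'E'
from h import *
plan(.609,.295,.041,103.15)
E
```

```text
row [-0.0004 -0.0001 -0.0014] [-1.000e-01  1.700e+00  1.192e+02] t 29.2833 ang 103.1
```

Emit:
{"fn": "apply_moves", "kwargs": {"steps": [[0, 0, 0, 0, 1, 35, -1], [0, 0, 0, 0, 1, 65, -1], [0, 0, 0, 0, 1, 90, -1], [0, 0, 0, 0, 1, 105, -1], [0, 0, 0, 0, 1, 113, -1], [0, 0, 0, 0, 1, 116, -1], [0, 0, 0, 0, 1, 117, -1], [0, 0, 0, 0, 1, 117, -1], [0, 0, 0, 0, 1, 117, -1], [0, 0, 0, 0, 1, 117, -1]]}}

```text
time: 30.12
ee_pos: [0.6097, 0.2961, 0.0443]
eef_rot: [-0.115, 0.993, 0.0, 0.001]
ft_force: [0.6, -0.2, -1.0]
width: 0.0438
grip_force: 20.0
```

Emit:
{"fn": "apply_moves", "kwargs": {"steps": [[0, 0, 0, 0.5, -0.8, 1.5, -1], [0, 0, 0, 0.5, -0.8, 3, -1], [0, 0, 0, 0.5, -0.8, 3.3, -1], [0, 0, 0, 0.5, -0.8, 3.3, -1], [0, 0, 0, 0.5, -0.8, 3.3, -1], [0, 0, 0, 0.5, -0.8, 3.3, 1], [0, 0, 0, 0.5, -0.8, 3.3, 1], [0, 0, 0, 0.5, -0.8, 3.3, 1], [0, 0, 0, 0.5, -0.8, 3.3, 1], [0, 0, 0, 0.5, -0.8, 3.3, 1], [0, 0, 0, 0.5, -0.8, 3.3, 1], [0, 0, 0, 0.5, -0.8, -30, 1], [0, 0, 0, 0.5, -0.8, -60, 1], [0, 0, 0, 0.5, -0.8, -90, 1], [0, 0, 0, 0.5, -0.8, -120, 1], [0, 0, 0, 0.5, -0.8, -120, 1], [0, 0, 0, 0.5, -0.8, -120, 1]]}}

```text
time: 31.53
ee_pos: [0.6097, 0.2954, 0.1652]
eef_rot: [-0.115, 0.993, 0.001, 0.002]
ft_force: [-0.2, -0.2, -0.6]
width: 0.0866
grip_force: 0.0
```

Emit:
{"fn": "apply_moves", "kwargs": {"steps": [[0, 0, 0, 30, -30, 0, 1], [0, 0, 0, 60, -60, 0, 1], [0, 0, 0, 80, -90, 0, 1], [0, 0, 0, 100, -125, 0, 1], [0, 0, 0, 110, -160, 0, 1], [0, 0, 0, 110, -190, 0, 1], [0, 0, 0, 110, -200, 0, 1], [0, 0, 0, 110, -200, 0, 1], [0, 0, 0, 110, -200, 0, 1], [0, 0, 0, 110, -200, 0, 1]]}}

```text
time: 32.37
ee_pos: [0.5466, 0.0768, 0.1622]
eef_rot: [-0.116, 0.993, 0.0, -0.001]
ft_force: [-0.2, 0.1, -0.2]
width: 0.0871
grip_force: 0.0
```

```bash
python3 - <<'E'
from h import *
c=shot('top','t3'); im=c['pixels']; cv2.imwrite('pics/t3c.png',cv2.resize(im[140:280,180:270],None,fx=4,fy=4,interpolation=cv2.INTER_CUBIC)[:,:,::-1])
G=grid(c); i=(G[...,2]>.055)&(G[...,2]<.075); k=cv2.connectedComponentsWithStats(i.astype(np.uint8))
for q in range(1,k[0]):
    if 200<k[2][q][4]<800: z=np.median(G[k[1]==q][:,2]); print(k[3][q].round(1),z.round(4),pt(c,*k[3][q],z=z).round(4))
E
```

```text
[492.7  57.9] 0.0656 [ 0.8616 -0.3394  0.0656]
[428.3 166.8] 0.0655 [ 0.6112 -0.191   0.0655]
[208.1 163.9] 0.0625 [0.61   0.2952 0.0625]
[213.7 191.4] 0.0646 [0.549  0.2813 0.0646]
[219.3 218.2] 0.065 [0.4903 0.2674 0.065 ]
[225.4 246.4] 0.0651 [0.4291 0.2528 0.0651]
```

View pics/t3c.png

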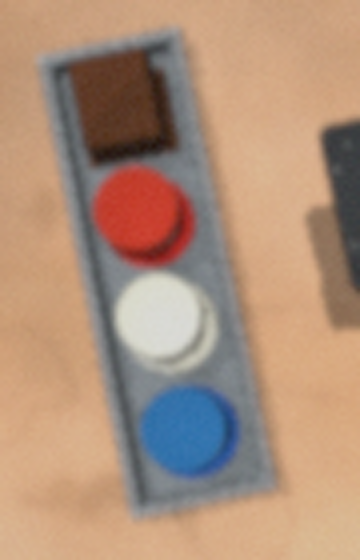

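All four stand in the tray, each within about 2 mm of its spot (crop pixels: block (115,100), red (135,210), white (160,315), blue (185,430)), and the robot is clear.

```bash
python3 -c "
from bench import r
print(r.close_job())"
```

```text
the job is handed in; nothing more can be done
None
```

I put the three cups on the discs of their cap colours and then the block upright on the wooden square. The last camera check put each within about 2 mm of its spot with the robot clear, and I handed the job in at about 32 s; it returned no verdict.

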